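Find the high spot of a belt pulley with the plunger indicator

TASK

On the run-out rig, push the pulley on its sliding carriage up to the sprung plunger of the dial indicator so that the plunger is pressed in a millimetre or two by the pulley's running face, then turn the pulley by its square boss to find the high spot of that face by how hard the plunger pushes back. Never load the plunger with more than 14 N, so let the carriage give way as the high spot comes round. Leave the pulley with the middle of its high spot on the plunger tip, still touching, let go, and do not shift the loose parts lying around.

Things in the scene. Friction and masses are not known exactly. Their poses are not given: they have to be found in the camera images.
- rig: run-out rig fixed to the trolley: dark steel base plate 120 x 280 x 18 mm with a sliding carriage at one end and a small dial indicator (56 mm round case lying flat, dial up, top 72 mm above the trolley) on a post at the other. Origin: under the plate, 10 mm from its middle towards the pulley. Its +y axis is the long way of the plate, from the pulley to the indicator; the plunger points along -y.
- slide (a point): middle of the underside of the aluminium carriage block, 90 x 90 x 19 mm, that carries the pulley, 22 mm above the trolley. It slides only along the rig's y, 35 mm of travel towards +y; sliding friction about 1.5 N and some damping; it stays where it is left unless pushed harder than that.
- pulley: flat-belt pulley, 144 mm across its two thin flanges, 26 mm high, axle upright, on the carriage; it turns with light friction, up to a turn either way. Origin: on the axle, 48 mm above the trolley, under the lower flange. Its x and y axes are square to the boss's flats.
- running_face (a point): point on the axle half-way up the running face (between the flanges, 52 to 70 mm above the trolley). The face has radius 60 mm but for one swelling, hidden by the flanges: 65 mm at its middle, 63.6 at 15 degrees off, gone at 29 degrees. At the start its middle is an unknown 43 to 132 degrees short of the plunger; turning the pulley anticlockwise (from above) brings it there.
- boss (a point): centre (half-way up) of the pulley's square steel boss, the thing to grip: 28 x 28 mm, 40 mm high, upright on the axle, from 77 to 117 mm above the trolley; its x and y axes are square to its flats and turn with the pulley. Below it a hub of 64 mm diameter ends at 77 mm and the upper flange at 74 mm.
- plunger: the indicator's sprung plunger, a steel pin with a round tip of 6 mm radius. Origin: the foremost point of its tip, 61 mm above the trolley, in line with the axle along the rig's y. It is pushed in along the rig's +y, spring 3 N per mm starting from 0 N, 10 mm of travel; the dial's needle turns 0.6 rad per mm. At the start the tip stands 8 to 18 mm clear of the running face.
- bearing: bystander: ball bearing lying flat, 47 mm across, 14 mm high; origin under its middle
- bolt: bystander: hex bolt lying down, 57 mm long; origin under its middle
- nylon_block: bystander: nylon block 24 x 50 x 24 mm; origin under its middle

How it is judged:
On the way, in this order (a step that is already met when the one before it is completed fails the run):
1. the pulley is pressed on the plunger (2 to 14 N) with the plain part of its running face (contact force between plunger and pulley between 2 and 14 N and horizontal distance between plunger and pulley below 0.0615 m), for 0.3 s.
2. with the plunger still loaded (2 to 14 N), the high spot stands on the plunger tip (contact force between plunger and pulley between 2 and 14 N and horizontal distance between plunger and pulley above 0.0632 m), for 0.3 s.
At the end, for the whole second after the job is handed in: The pulley is let go and at rest, its running face touches the plunger with more than 0.3 N, and the plunger tip stands more than 63.2 mm from the axle (the middle of the high spot, 65 mm, within about 17 degrees of the tip) (horizontal distance between plunger and pulley between 0.0632 and 0.067 m and contact force between plunger and pulley between 0.3 and 14 N and angular speed of pulley below 0.05 rad/s and linear speed of pulley below 0.005 m/s).
It fails at once if the plunger is loaded with more than 14 N (contact force between plunger and pulley above 14 N).
It fails at once if a loose part is shifted by more than 20 mm (distance of any of bearing, bolt, nylon_block from where it was at the start of the episode above 0.02 m).
It also fails if it takes over 72 s, if anything falls off the work surface, if the arm or the gripper's body presses on something with over 40 N, if the wrist force passes 120 N, or if a joint passes its speed limit or range.

ROBOT

A 7-joint arm with a two-finger parallel gripper is mounted at the origin on a cart in front of the work surface, level with it; the furniture and walls round the work are solid. World frame = base frame: x ahead of the robot, y to its left, z up, the work surface at z = 0. Lengths are in m, angles in rad, forces in N, time in s.
With the tool pointing down it reaches from about 0.4 to 0.85 m from the base axis. Payload 4.5 kg.
Tool frame: the origin (TCP) lies midway between the tips of the shut fingers; the grasp point (between the pads) lies 19 mm behind it; y points along the fingers, x is the direction in which the jaws open and shut, and the axes are right-handed (so a half turn about y gives the same grasp; the last joint's range is limited). The gripper opens to 88 mm and grips with 3 to 60 N. Pads are 18 mm wide; open, the fingers measure 123 mm over their backs; the gripper's body (75 mm by 187 mm) begins 45 mm behind the grasp point.
Start: joints at [1.251, 0.689, -0.195, 1.565, 0.157, 0.902, -0.215], TCP at [0.217, -0.586, 0.2] pointing down, gripper open.
Joint ranges: [-3.01, 3.01], [-0.46, 2.08], [-1.47, 1.51], [0.13, 2.56], [-1, 4.14], [0.04, 2.09], [-2.66, 2.66]. Speed limits (rad/s): [2.57, 2.57, 3.14, 3.14, 3.14, 3.14, 3.14].

INTERFACE

Orientations are given as a unit quaternion [x, y, z, w].
In Python, from workcell import monitor, get_image, get_calibration, manip gives the robot as it stands.
- The arm moves only by the shell command python3 -m crank 'ROWS'. ROWS is JSON, a list of rows, each a list of 7 numbers: the closure in counts, from 0 (fully open) to 255 (shut), then the shift along the world's x, y, z in mm, then the turn, a rotation vector about the world's x, y, z in degrees. A call has 1 to 20 rows; each row is the pose to reach, as a shift and turn from the pose commanded when the call began; what a row does not reach only later rows make up. A row lasts 1/10 s, in which the tool goes at most 50 mm and 8.59 degrees, less where a joint would pass 70% of its speed; a pose out of reach is approached as far as the arm can. A call with a gripper value outside its range is refused whole. The fingers move at their own pace and stop on an object; the grip force is fixed at half the most. Time passes only in rows, so rows that repeat a pose let the fingers close. It gives the time, the measured TCP pose, the force and the opening at its end, in the units of the state.
- monitor.get_state(): the state, without advancing time (a new reading comes with each control period).
- get_image(name): name is "scene" or "top" or "wrist"; returns the picture (384x512x3 uint8, blue, green, red); there is no depth.
- get_calibration(name): a dict with "K" (3x3 intrinsics, pixels), "dist_coeffs" ([k1, k2, p1, p2, k3] as OpenCV has them; the pictures are not rectified), "rvec" (rotation vector, rad) and "tvec" (3), from world to camera coordinates, as OpenCV has them; the wrist camera has in their place "mount" (4x4, takes a point from camera to tool coordinates, whose origin is the TCP and whose axes are the tool frame's). Camera axes: x right, y down, z forward; pixel columns grow to the right and rows downward; lengths in m; the calibration is good to about 2 mm. A picture is of the moment at which its call begins: read the wrist's pose just before it. get_calibration takes no time and is no camera call.
- manip.sign_off(): hands the job in, once; it reports no verdict.
The state is a dict: "time_s": time; "joint_pos": joint angles; "dq": joint speeds; "joint_torque": joint torques, N m; "ee_pos": TCP position; "tcp_rot": TCP orientation; "contact_force": force on the tool from outside, world axes, zero at the start; "moment": the same for the moment, N m; "opening": opening from 0.0 (shut) to 1.0 (fully open).
Only numpy, scipy, OpenCV 4.12 (cv2) and the standard library are available. Lean on these libraries where they do the work, as an engineer would, in place of code of your own. Each camera call takes 0.05 s, during which the arm holds its last target.

## Working session

There is one attempt and no reset: what is moved stays moved. The work goes in short steps, Python scripts to look and compute and a shell command to move; the robot and the scene stay as the last step left them, time stands still between calls to the robot, and variables do not carry over. Pictures are saved under pics/ and viewed, and the job is handed in when it is done.

```bash
ls; mkdir -p pics; python3 - <<'E'
from workcell import monitor,get_image,get_calibration
import cv2
print(monitor.get_state())
for n in("scene","top","wrist"):
    cv2.imwrite(f"pics/{n}0.png",get_image(n)); print(n,get_calibration(n))
E
```

```text
pics
{'time_s': 0.0, 'joint_pos': array([ 1.25079319,  0.68998235, -0.19451521,  1.56632843,  0.15731685,
        0.90251717, -0.2150978 ]), 'dq': array([ 0.00041892,  0.00014993,  0.00063964,  0.00027424,  0.00169837,
       -0.00191172, -0.00086483]), 'joint_torque': array([-1.07797946e-04, -5.27561545e+01, -1.26670361e+00, -1.53430384e+01,
       -5.24932158e-02,  6.56195145e-03,  1.89001507e-04]), 'ee_pos': array([ 0.21624279, -0.58565088,  0.19921532]), 'tcp_rot': array([-0.57987821,  0.40474109, -0.40361615,  0.58053416]), 'contact_force': array([0.1225042 , 0.17727552, 0.29838385]), 'moment': array([ 0.00035985, -0.04776539, -0.0324401 ]), 'opening': 0.9964426914655546}
scene {'K': array([[486.12152363,   0.        , 256.70603312],
       [  0.        , 486.12152363, 186.88991608],
       [  0.        ,   0.        ,   1.        ]]), 'dist_coeffs': array([-0.02052473,  0.        ,  0.        ,  0.        ,  0.        ]), 'rvec': array([ 1.91507312, -0.95752827,  0.53686626]), 'tvec': array([-0.3280976 ,  0.25116376,  0.90437282])}
top {'K': array([[375.9135554 ,   0.        , 
[... 226 characters left out ...]
09968918, -2.14679074,  0.18893563]), 'tvec': array([-0.01910997,  0.48837091,  1.08303098])}
wrist {'K': array([[295.45616088,   0.        , 256.32017328],
       [  0.        , 295.45616088, 196.27996126],
       [  0.        ,   0.        ,   1.        ]]), 'dist_coeffs': array([-0.02876245,  0.        ,  0.        ,  0.        ,  0.        ]), 'mount': array([[ 9.99999922e-01,  3.86863432e-04, -7.42905803e-05,
         2.70770925e-04],
       [ 1.76275024e-04, -2.70793537e-01,  9.62637434e-01,
        -1.86488198e-01],
       [ 3.52291813e-04, -9.62637372e-01, -2.70793584e-01,
         7.04853702e-02],
       [ 0.00000000e+00,  0.00000000e+00,  0.00000000e+00,
         1.00000000e+00]])}
```

View pics/scene0.png

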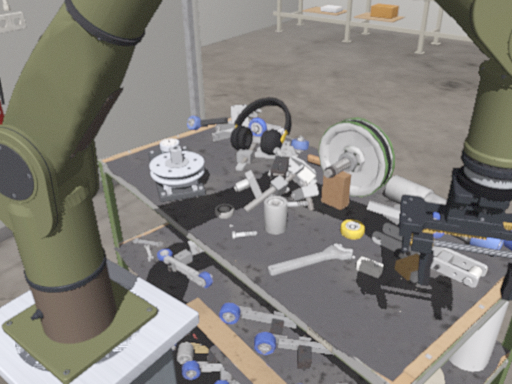

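View pics/top0.png

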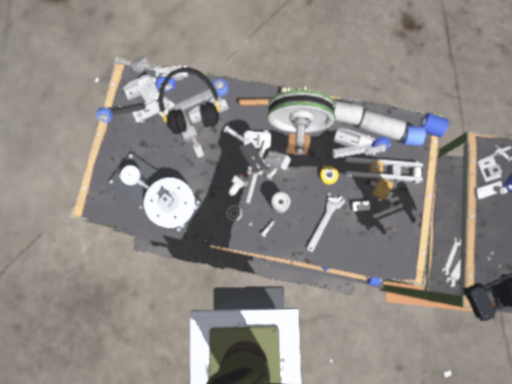

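View pics/wrist0.png

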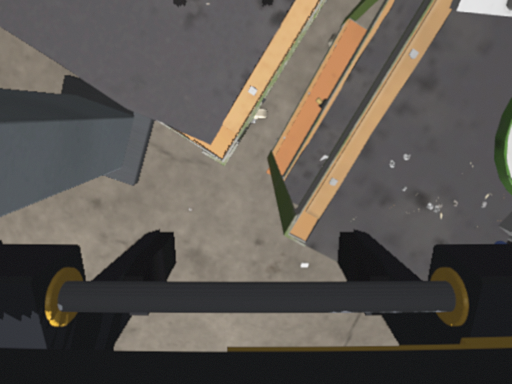

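The top view shows the pulley at about (170,202) and the dial at (130,175). The loose ring, bolt and light block lie nearer the middle of the table. I'll zoom in next.

```bash
cat > h.py <<'E'
import cv2,numpy as np
from scipy.spatial.transform import Rotation as R
from workcell import monitor,get_image,get_calibration
def cam(name,st=None):
    c=get_calibration(name)
    if name=="wrist":
        T=np.eye(4);T[:3,:3]=R.from_quat(st['tcp_rot']).as_matrix();T[:3,3]=st['ee_pos']
        W=T@np.array(c['mount']); return c,W[:3,:3],W[:3,3]
    Rm=cv2.Rodrigues(np.array(c['rvec']))[0]
    return c,Rm.T,-Rm.T@np.array(c['tvec'])
def ray(cm,uv,z):
    c,Rw,o=cm
    p=cv2.undistortPoints(np.array(uv,float).reshape(-1,1,2),c['K'],c['dist_coeffs']).reshape(-1,2)
    d=np.c_[p,np.ones(len(p))]@Rw.T
    return o+d*((z-o[2])/d[:,2])[:,None]
def proj(cm,P):
    c,Rw,o=cm
    return cv2.projectPoints((np.atleast_2d(P)-o)@Rw,np.zeros(3),np.zeros(3),c['K'],c['dist_coeffs'])[0].reshape(-1,2)
E
python3 - <<'E'
from h import *
im=cv2.imread('pics/top0.png')
cv2.imwrite('pics/topz.png',cv2.resize(im[130:260,70:290],None,fx=3.6,fy=3.6,interpolation=cv2.INTER_CUBIC))
im=cv2.imread('pics/scene0.png')
cv2.imwrite('pics/scenez.png',cv2.resize(im[110:260,120:310],None,fx=4,fy=4,interpolation=cv2.INTER_CUBIC))
cm=cam('top')
print(ray(cm,[170,202],.074),ray(cm,[130,175],.072),cm[2])
print(ray(cm,[[234,212],[267,228],[281,202]],.01))
E
```

```text
[[0.4667162  0.20888801 0.074     ]] [[0.55111157 0.33034866 0.072     ]] [ 0.28293246 -0.03349977  1.15353996]
[[ 0.44204439  0.02564204  0.01      ]
 [ 0.39066013 -0.07417679  0.01      ]
 [ 0.4698535  -0.11961137  0.01      ]]
```

View pics/topz.png

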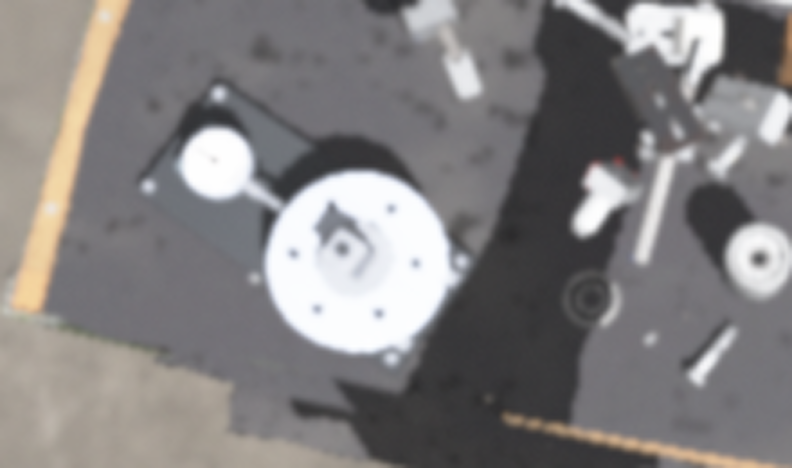

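View pics/scenez.png

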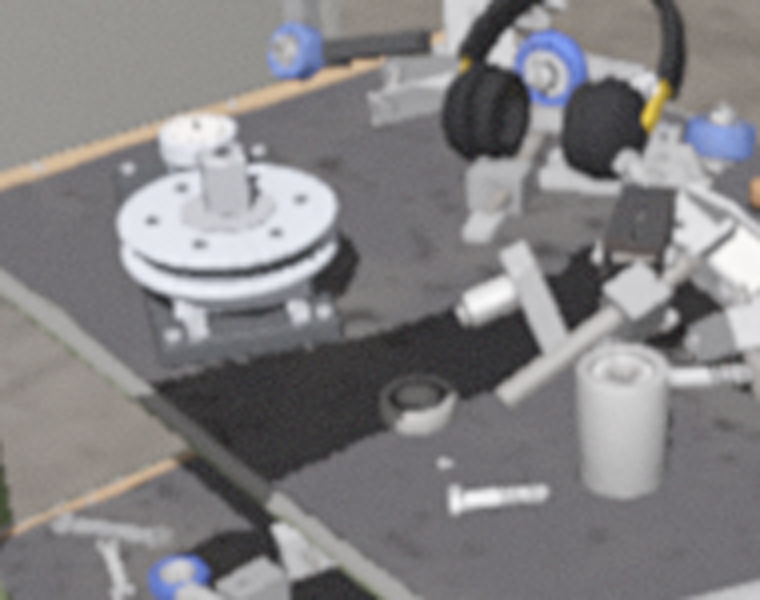

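```bash
python3 - <<'E'
from h import *
cm=cam('top')
f=lambda p:np.array(p)/3.6+[70,130]
print('boss',ray(cm,f([343,248]),.117),'fl',ray(cm,f([360,262]),.074), 'dial',ray(cm,f([216,162]),.072))
S=ray(cm,f([[218,93],[148,186],[461,262],[392,358]]),.02);print(S)
print('mid',S.mean(0)); a=S[0]+S[1]-S[2]-S[3];print('rig y ang',np.degrees(np.arctan2(a[1],a[0])),np.linalg.norm(a)/2)
B=ray(cm,f([[333,203],[315,230],[374,249],[350,277]]),.117);print('boss?',B)
# mask dial/flange
im=cv2.imread('pics/top0.png')
m=(im.min(2)>195).astype('uint8')
n,l,s,c=cv2.connectedComponentsWithStats(m)
for i in range(1,n):
    if s[i,4]>60 and c[i][0]<260: print(s[i],c[i])
s=monitor.get_state();M=R.from_quat(s['tcp_rot']).as_matrix();print(M.round(3))
E
```

```text
boss [[0.46855383 0.21271269 0.117     ]] fl [[0.46441453 0.20884713 0.074     ]] dial [[0.55111157 0.33034866 0.072     ]]
[[0.62598066 0.34851018 0.02      ]
 [0.54414077 0.40633559 0.02      ]
 [0.4715578  0.13478441 0.02      ]
 [0.39114229 0.19256411 0.02      ]]
mid [0.50820538 0.27054857 0.02      ]
rig y ang 54.27937555163177 0.2632782600094723
boss? [[0.50461018 0.22133524 0.117     ]
 [0.48335393 0.23502035 0.117     ]
 [0.46721281 0.18841527 0.117     ]
 [0.44554766 0.20678951 0.117     ]]
[154  66  26  10 110] [164.37272727  69.79090909]
[125  76  38  46 824] [144.28276699  96.06796117]
[164  99  10  15  75] [167.73333333 105.        ]
[190 107  10  15 101] [194.62376238 114.63366337]
[184 127  11  10  61] [189.45901639 132.24590164]
[244 131  27  24 331] [257.93957704 138.70996979]
[194 146   9  11  64] [198.453125 151.015625]
[120 166  24  19 310] [130.33870968 175.37096774]
[247 174  10  29  90] [251.47777778 187.53333333]
[230 177  14  18 131] [235.86259542 185.33587786]
[ 144  178   53   50 1873] [169.47677523 203.16390817]
[190 319  19  65 991] [197.73864783 354.9778002 ]
[[ 0.347 -0.001  0.938]
 [-0.938  0.001  0.347]
 [-0.001 -1.    -0.   ]]
```

```bash
python3 -m crank '[[0,0,0,50,0,0,0],[0,10,20,100,0,0,0],[0,40,60,140,0,0,8],[0,80,95,140,0,0,16],[0,115,130,140,0,0,24],[0,150,165,140,0,0,32],[0,180,200,140,0,0,40],[0,205,240,140,0,0,45],[0,225,285,140,0,0,50],[0,240,330,140,0,0,55],[0,240,375,140,0,0,60],[0,240,375,140,0,0,60]]'; python3 -c "
from h import *;print(monitor.get_state()['joint_pos'].round(3))"
```

```text
time_s: 1.35
ee_pos: [0.4576, -0.203, 0.3406]
tcp_rot: [-0.704, 0.055, -0.055, 0.706]
contact_force: [-0.1, -0.9, 0.1]
opening: 1.001
[ 0.706  0.4   -0.565  1.705  0.231  1.104 -0.083]
```

```bash
python3 -m crank '[[0,0,45,0,0,0,6],[0,0,90,0,0,0,12],[0,0,135,0,0,0,18],[0,-5,180,0,0,0,24],[0,-10,225,0,0,0,30],[0,-15,270,-20,0,0,34],[0,-22,315,-40,0,0,34],[0,-30,355,-60,0,0,34],[0,-37,393,-80,0,0,34],[0,-37,393,-80,0,0,34],[0,-37,393,-80,0,0,34]]'; python3 -c "
from h import *
s=monitor.get_state();print(s['joint_pos'].round(3))
np.save('s1.npy',s,allow_pickle=True);cv2.imwrite('pics/w1.png',get_image('wrist'))"
```

```text
time_s: 2.45
ee_pos: [0.4192, 0.1817, 0.2596]
tcp_rot: [0.691, 0.149, -0.15, -0.691]
contact_force: [0.3, -0.4, 0.5]
opening: 0.999
[-0.016  0.458 -0.734  1.951  0.394  0.881 -0.529]
```

View pics/w1.png

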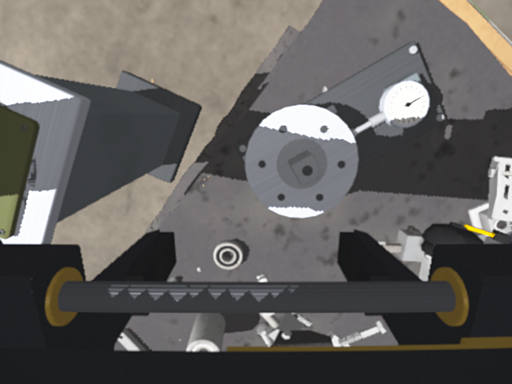

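```bash
python3 - <<'E'
from h import *
im=cv2.imread('pics/w1.png')
cv2.imwrite('pics/w1z.png',cv2.resize(im[30:225,230:440],None,fx=3.7,fy=3.0,interpolation=cv2.INTER_CUBIC))
cv2.imwrite('pics/w1b.png',cv2.resize(im[130:195,265:340],None,fx=8,fy=8,interpolation=cv2.INTER_CUBIC))
E
```

```text
(no output)
```

View pics/w1b.png

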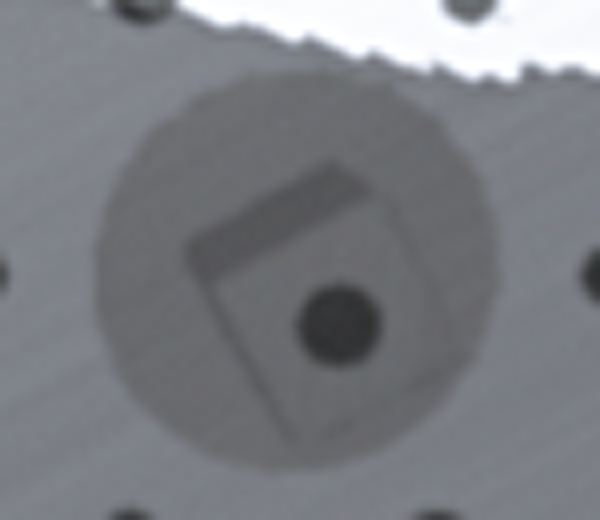

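View pics/w1z.png

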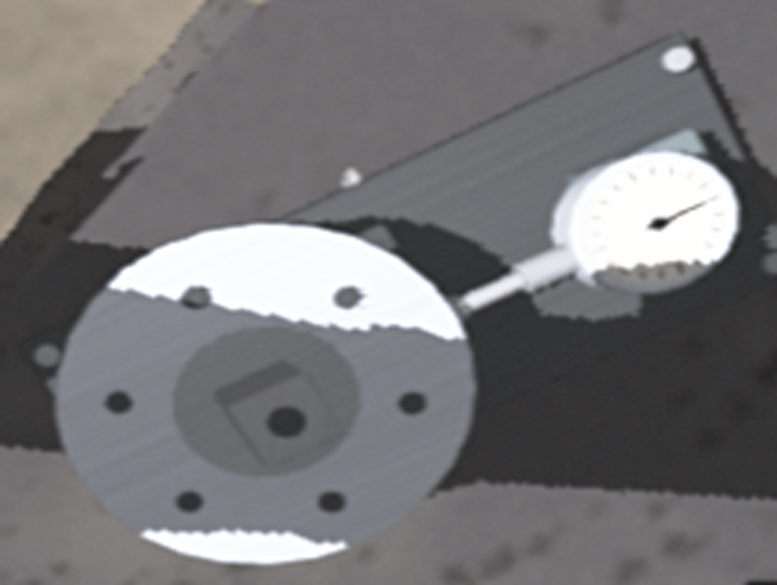

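The boss top is a square with corners near (217,282), (378,200), (460,358) and (300,440) in the 8x crop, and its centre hole is at (340,325). The plunger is at the right flange edge.

```bash
python3 - <<'E'
from h import *
s=np.load('s1.npy',allow_pickle=True).item();cm=cam('wrist',s)
f=lambda p:(np.array(p)+.5)/8-.5+[265,130]
print('boss c',ray(cm,f([340,325]),.117))
C=ray(cm,f([[217,282],[378,200],[460,358],[300,440]]),.117);print(C,C.mean(0))
for i in range(4):
    d=C[(i+1)%4]-C[i];print(np.degrees(np.arctan2(d[1],d[0])),np.linalg.norm(d))
F=ray(cm,[[262,164],[341,164],[283,129],[324,129],[281,197],[319,197]],.074);print('flange holes mean',F.mean(0))
# hub circle
H=ray(cm,f([[95,270],[498,268],[300,70],[285,470]]),.077);print('hub',(H[0]+H[1])/2,np.linalg.norm(H[0]-H[1]))
print('dial',ray(cm,[408,104],.072)); 
g=lambda p:np.array(p)/[3.7,3]+[230,30]
print('plunger root/ vis',ray(cm,g([[470,303],[575,265]]),.061), 'plate screws',ray(cm,g([[678,60],[45,355]]),.02))
M=R.from_quat(s['tcp_rot']).as_matrix();print(M.round(3),cm[2])
E
```

```text
boss c [[0.46906546 0.21232176 0.117     ]]
[[0.4505303  0.21062412 0.117     ]
 [0.46586565 0.23026687 0.117     ]
 [0.48674252 0.21515058 0.117     ]
 [0.47143896 0.19506734 0.117     ]] [0.46864436 0.21277722 0.117     ]
52.020382428595234 0.024920079987580723
-35.90712464697449 0.025774911638363478
-127.30763798389246 0.025249461969800123
143.3494499618541 0.026061188109886148
flange holes mean [0.46932472 0.21226693 0.074     ]
hub [0.4681933  0.21346366 0.077     ] 0.06349603862718992
dial [[0.55487907 0.33217829 0.072     ]]
plunger root/ vis [[0.51746296 0.27866084 0.061     ]
 [0.54263048 0.30758107 0.061     ]] plate screws [[0.54740456 0.40659353 0.02      ]
 [0.39268147 0.19244604 0.02      ]]
[[ 0.911 -0.001 -0.413]
 [ 0.413 -0.001  0.911]
 [-0.001 -1.    -0.   ]] [0.39165555 0.24532058 0.44606866]
```

```bash
python3 -m crank '[[0,10,6,0,0,0,-7],[0,20,12,0,0,0,-14],[0,30,18,-10,0,0,-21],[0,40,24,-30,0,0,-28],[0,50,31,-50,0,0,-35],[0,50,31,-70,0,0,-42],[0,50,31,-90,0,0,-49],[0,50,31,-105,0,0,-56],[0,50,31,-115,0,0,-61.4],[0,50,31,-115,0,0,-61.4],[0,50,31,-115,0,0,-61.4]]'; python3 -c "
from h import *
s=monitor.get_state();print(s['joint_pos'].round(3),s['ee_pos'],s['contact_force']);M=R.from_quat(s['tcp_rot']).as_matrix();print(M.round(3))
np.save('s2.npy',s,allow_pickle=True);cv2.imwrite('pics/w2.png',get_image('wrist'));cv2.imwrite('pics/sc2.png',get_image('scene'))"
```

```text
time_s: 3.6
ee_pos: [0.4706, 0.2114, 0.1456]
tcp_rot: [-0.67, 0.225, -0.226, 0.67]
contact_force: [-0.3, -0.4, 0.1]
opening: 1.001
[-0.317  0.64  -0.314  1.946  0.331  0.605 -1.496] [0.47056288 0.21139197 0.14562453] [-0.3232892  -0.37979604  0.08452814]
[[ 0.797  0.001  0.604]
 [-0.604 -0.     0.797]
 [ 0.001 -1.     0.   ]]
```

View pics/w2.png

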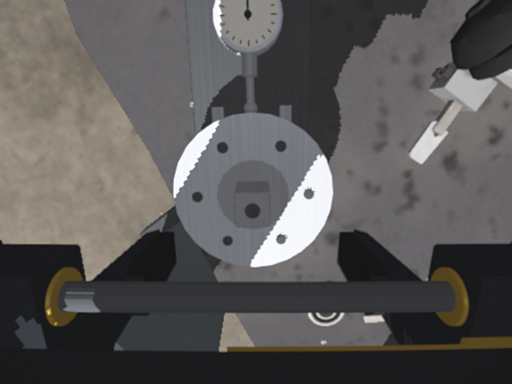

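View pics/sc2.png

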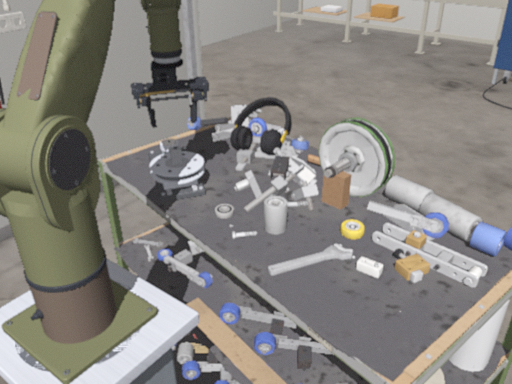

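The wrist view is now square to the boss: boss top centre near (252,211), dial at (248,14), plunger at (250,95).

```bash
python3 - <<'E'
from h import *
s=np.load('s2.npy',allow_pickle=True).item();cm=cam('wrist',s)
print('boss c',ray(cm,[252.3,210.8],.117)[0],'holes',ray(cm,[[222,147],[280.5,146],[197,197],[309,194],[227.5,240.5],[281,239.5]],.074).mean(0))
im=cv2.imread('pics/w2.png')
cv2.imwrite('pics/w2b.png',cv2.resize(im[155:235,210:300],None,fx=7,fy=7,interpolation=cv2.INTER_CUBIC))
print('tip',ray(cm,[251,108],.061),'dial',ray(cm,[247.5,14],.072))
E
```

```text
boss c [0.46758592 0.21132434 0.117     ] holes [0.46776412 0.21161786 0.074     ]
tip [[0.51261797 0.27339661 0.061     ]] dial [[0.55382482 0.33158072 0.072     ]]
```

View pics/w2b.png

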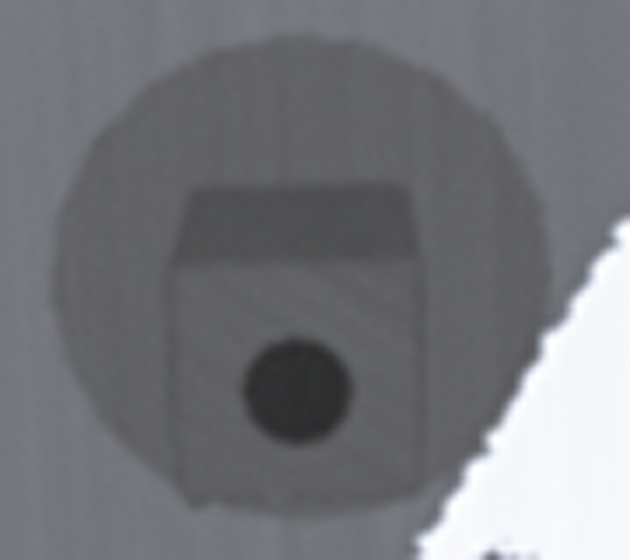

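```bash
python3 -m crank '[[0,-2.5,0.5,-20,0,0,0],[0,-2.5,0.5,-40,0,0,0],[0,-2.5,0.5,-58.5,0,0,0],[0,-2.5,0.5,-58.5,0,0,0],[0,-2.5,0.5,-58.5,0,0,0]]'; python3 -c "
from h import *
s=monitor.get_state();print(s['ee_pos'],s['contact_force'],s['moment'])"
```

```text
time_s: 4.2
ee_pos: [0.4675, 0.2132, 0.0871]
tcp_rot: [-0.67, 0.225, -0.225, 0.671]
contact_force: [0.1, 0.4, -0.1]
opening: 1.0
[0.46747761 0.21323959 0.08713681] [ 0.05176313  0.42457073 -0.11971199] [-0.01643681 -0.0422519   0.00051816]
```

```bash
python3 -m crank '[[130,0,0,0,0,0,0],[150,0,0,0,0,0,0],[255,0,0,0,0,0,0],[255,0,0,0,0,0,0],[255,0,0,0,0,0,0],[255,0,0,0,0,0,0],[255,0,0,0,0,0,0],[255,0,0,0,0,0,0]]'; python3 -c "
from h import *
s=monitor.get_state();print(s['ee_pos'],s['contact_force'],s['moment'],s['opening']*88)
np.save('s3.npy',s,allow_pickle=True);cv2.imwrite('pics/w3.png',get_image('wrist'))"
```

```text
time_s: 5.0
ee_pos: [0.467, 0.2132, 0.0865]
tcp_rot: [0.67, -0.225, 0.225, -0.67]
contact_force: [-0.7, -0.5, -0.2]
opening: 0.297
[0.46700461 0.21318179 0.08649595] [-0.70647008 -0.49138081 -0.22284822] [-0.01814817 -0.02403342  0.0145129 ] 26.172426966632422
```

View pics/w3.png

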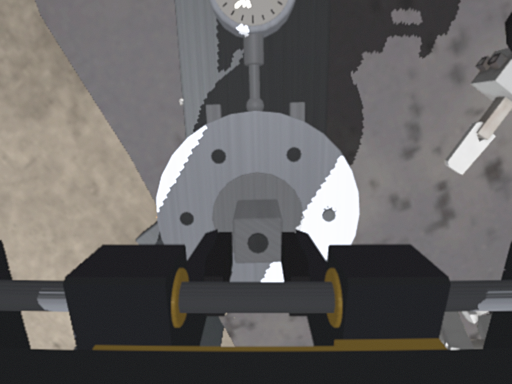

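```bash
cat > st.py <<'E'
from h import *
s=monitor.get_state();u=np.array([.584,.812]);v=np.array([.812,-.584]);c=np.array([.468,.2118])
F=s['contact_force'];d=s['ee_pos'][:2]-c
M=R.from_quat(s['tcp_rot']).as_matrix()
print('t %.1f F_y %.2f F_x %.2f Fz %.2f Mz %.3f | y %.2f x %.2f mm yaw %.1f j7 %.2f'%(s['time_s'],F[:2]@u,F[:2]@v,F[2],s['moment'][2],d@u*1e3,d@v*1e3,np.degrees(np.arctan2(M[1,0],M[0,0])),s['joint_pos'][6]))
E
python3 st.py
python3 -m crank '[[255,1.2,1.6,0,0,0,0],[255,2.3,3.2,0,0,0,0],[255,3.5,4.9,0,0,0,0],[255,4.7,6.5,0,0,0,0],[255,4.7,6.5,0,0,0,0],[255,4.7,6.5,0,0,0,0],[255,4.7,6.5,0,0,0,0]]' >/dev/null; python3 st.py
python3 -m crank '[[255,0.6,0.8,0,0,0,0],[255,1.2,1.6,0,0,0,0],[255,1.2,1.6,0,0,0,0],[255,1.2,1.6,0,0,0,0]]'>/dev/null; python3 st.py
```

```text
t 5.0 F_y 0.63 F_x -0.83 Fz 0.43 Mz -0.029 | y 0.56 x -1.61 mm yaw -37.1 j7 -1.55
t 5.8 F_y -0.75 F_x -0.65 Fz 0.07 Mz -0.001 | y 8.46 x -1.53 mm yaw -37.1 j7 -1.55
t 6.2 F_y 0.24 F_x -0.26 Fz -0.41 Mz 0.043 | y 10.63 x -1.52 mm yaw -37.1 j7 -1.55
```

```bash

python3 -m crank '[[255,0.6,0.8,0,0,0,0],[255,0.9,1.2,0,0,0,0],[255,0.9,1.2,0,0,0,0]]'>/dev/null; python3 st.py
python3 -m crank '[[255,0.6,0.8,0,0,0,0],[255,0.9,1.2,0,0,0,0],[255,0.9,1.2,0,0,0,0]]'>/dev/null; python3 st.py
python3 -m crank '[[255,0.6,0.8,0,0,0,0],[255,0.6,0.8,0,0,0,0],[255,0.6,0.8,0,0,0,0]]'>/dev/null; python3 st.py
python3 -c "
from h import *
cv2.imwrite('pics/w4.png',cv2.resize(get_image('wrist')[0:150,170:340],None,fx=4,fy=4))"
```

```text
t 6.5 F_y 0.11 F_x 0.13 Fz -0.16 Mz 0.022 | y 12.28 x -1.48 mm yaw -37.1 j7 -1.55
t 6.8 F_y 0.55 F_x -0.02 Fz 0.23 Mz 0.014 | y 13.76 x -1.48 mm yaw -37.1 j7 -1.55
t 7.0 F_y -0.16 F_x -0.24 Fz -0.19 Mz 0.054 | y 14.63 x -1.45 mm yaw -37.1 j7 -1.55
```

View pics/w4.png

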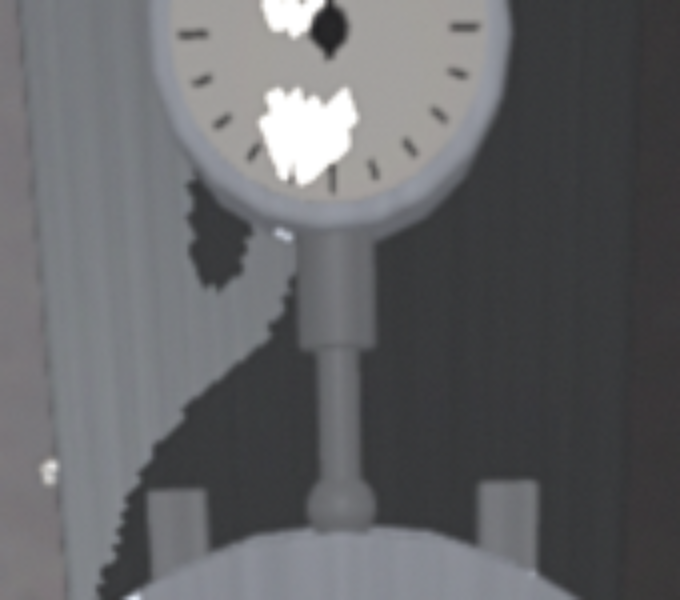

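The plunger ball is still mostly clear of the flange edge. I need to check that the carriage actually moved with the gripper.

```bash
python3 -c "
from h import *
s=monitor.get_state();np.save('s4.npy',s,allow_pickle=True)
cv2.imwrite('pics/w5.png',get_image('wrist'))"
```

```text
(no output)
```

View pics/w5.png

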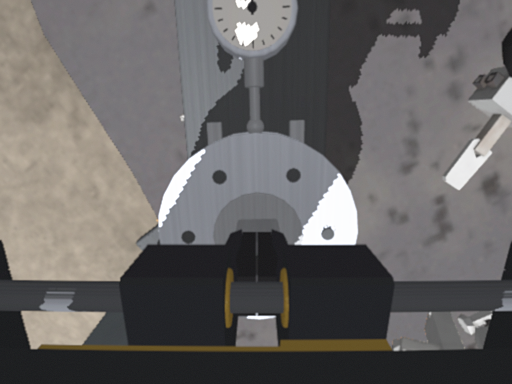

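```bash
python3 st.py; python3 - <<'E'
from h import *
s=monitor.get_state();print(s['opening']); s['contact_force']
for f in ('s3','s4'):
    s=np.load(f+'.npy',allow_pickle=True).item();cm=cam('wrist',s)
    print(f,s['ee_pos'],s['opening'],proj(cm,s['ee_pos']),proj(cm,s['ee_pos']+[0,0,.019]))
    print(proj(cm,[.468,.2118,.117]))
cv2.imwrite('pics/sc5.png',cv2.resize(get_image('scene')[60:220,100:260],None,fx=3.7,fy=3.7))
E
```

```text
t 7.2 F_y 0.00 F_x 0.08 Fz 0.10 Mz 0.008 | y 14.58 x -1.44 mm yaw -37.1 j7 -1.55
0.004290940633085429
s3 [0.46700461 0.21318179 0.08649595] 0.29741394280264116 [[255.24233531 221.70733408]] [[255.12964157 232.71279346]]
[[257.88901747 241.33337447]]
s4 [0.47538559 0.22447711 0.08654023] 0.0038921708196028503 [[255.24233531 221.70733408]] [[255.13253858 232.70896966]]
[[258.08042883 263.33771416]]
```

View pics/sc5.png

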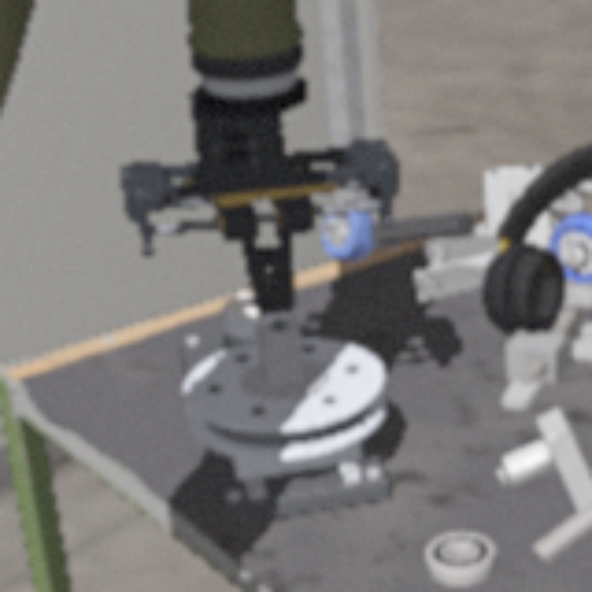

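```bash
python3 - <<'E'
from h import *
s=np.load('s4.npy',allow_pickle=True).item();cm=cam('scene')
for P in ([*s['ee_pos']],[.468,.2118,.117],[.468,.2118,.077]): print((proj(cm,P)-[100,60])*3.7)
im=cv2.imread('pics/w5.png');cv2.imwrite('pics/w5z.png',cv2.resize(im[180:350,190:330],None,fx=3.5,fy=3.5,interpolation=cv2.INTER_CUBIC))
im=cv2.imread('pics/w3.png');cv2.imwrite('pics/w3z.png',cv2.resize(im[180:350,190:330],None,fx=3.5,fy=3.5,interpolation=cv2.INTER_CUBIC))
E
```

```text
[[277.16286895 356.40607344]]
[[278.14483388 326.39672289]]
[[283.44870047 376.52545069]]
```

View pics/w5z.png

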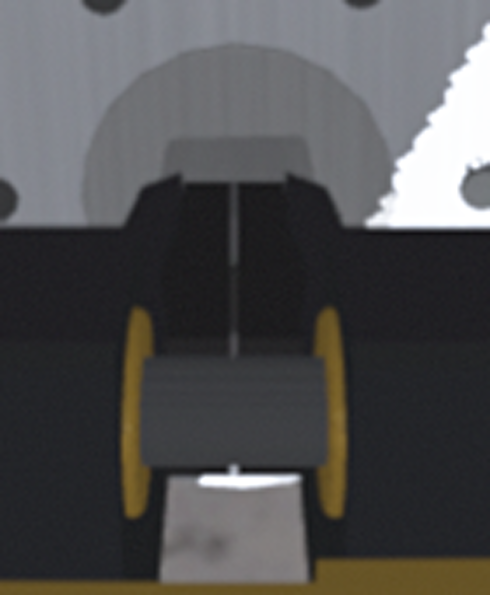

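View pics/w3z.png

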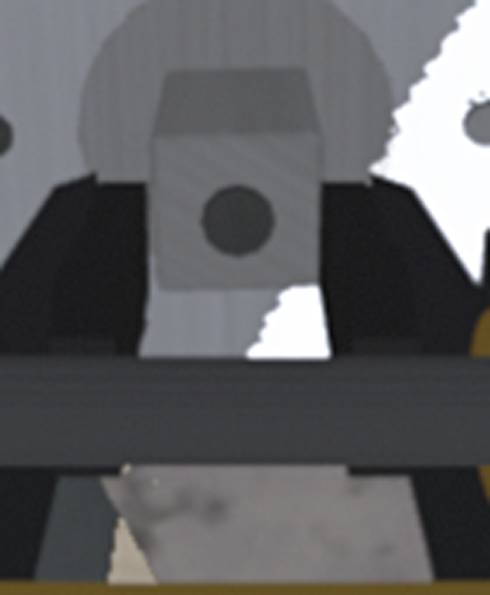

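The fingers shut above the boss. In both the scene and wrist views the real fingertips sit about 38 mm higher than the stated TCP: the scene view shows tips at row 310 against 356 projected, and pad width against depth gives 39.6 mm. I'll reopen, re-centre, and go about 38 mm lower in small steps while watching the force.

```bash

python3 -m crank '[[0,0,0,5,0,0,0],[0,0,0,5,0,0,0],[0,-4,-6,5,0,0,0],[0,-7.7,-12.1,5,0,0,0],[0,-7.7,-12.1,5,0,0,0],[0,-7.7,-12.1,5,0,0,0],[0,-7.7,-12.1,-5,0,0,0],[0,-7.7,-12.1,-10,0,0,0],[0,-7.7,-12.1,-10,0,0,0]]'; python3 st.py
python3 -m crank '[[0,0,0,-5,0,0,0],[0,0,0,-10,0,0,0],[0,0,0,-10,0,0,0]]'; python3 st.py
python3 -c "
from h import *
cv2.imwrite('pics/w6.png',get_image('wrist'));cv2.imwrite('pics/sc6.png',cv2.resize(get_image('scene')[60:220,100:260],None,fx=3.7,fy=3.7))"
```

```text
time_s: 8.1
ee_pos: [0.467, 0.2122, 0.0754]
tcp_rot: [0.671, -0.225, 0.225, -0.67]
contact_force: [-0.7, 0.4, -0.5]
opening: 0.801
t 8.1 F_y -0.07 F_x -0.76 Fz -0.50 Mz 0.047 | y -0.25 x -1.03 mm yaw -37.1 j7 -1.56
time_s: 8.4
ee_pos: [0.4673, 0.2122, 0.0659]
tcp_rot: [0.671, -0.225, 0.225, -0.67]
contact_force: [0.0, -0.1, 0.2]
opening: 0.998
t 8.4 F_y -0.03 F_x 0.05 Fz 0.18 Mz -0.016 | y -0.10 x -0.84 mm yaw -37.1 j7 -1.57
```

View pics/w6.png

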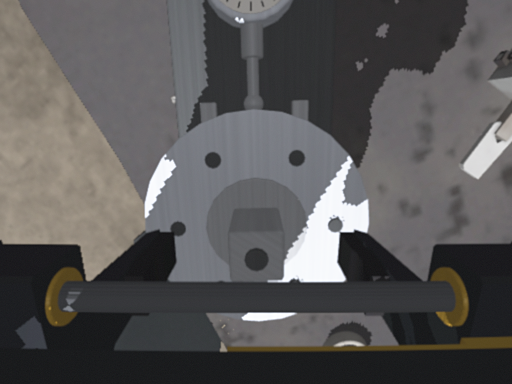

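View pics/sc6.png

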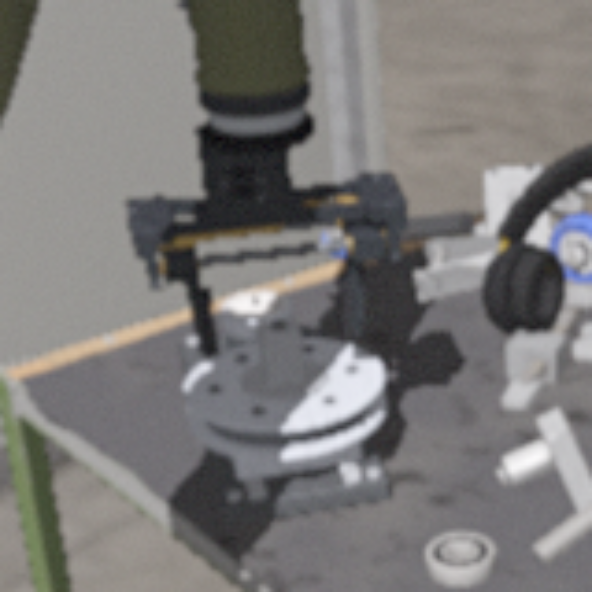

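```bash
python3 - <<'E'
from h import *
s=monitor.get_state();cm=cam('scene');M=R.from_quat(s['tcp_rot']).as_matrix()
for x in(-.044,.044,-.055,.055):
  for d in (0,.03,.04,.05):
    print(x,d,((proj(cm,s['ee_pos']+M@[x,-d,0])-[100,60])*3.7).round())
E
```

```text
-0.044 0 [[223. 398.]]
-0.044 0.03 [[218. 360.]]
-0.044 0.04 [[216. 348.]]
-0.044 0.05 [[215. 335.]]
0.044 0 [[344. 381.]]
0.044 0.03 [[341. 344.]]
0.044 0.04 [[340. 332.]]
0.044 0.05 [[339. 319.]]
-0.055 0 [[207. 400.]]
-0.055 0.03 [[202. 362.]]
-0.055 0.04 [[201. 350.]]
-0.055 0.05 [[199. 337.]]
0.055 0 [[359. 379.]]
0.055 0.03 [[356. 342.]]
0.055 0.04 [[355. 330.]]
0.055 0.05 [[354. 317.]]
```

```bash

python3 -m crank '[[0,0.3,0,-6,0,0,0],[0,0.3,0,-12,0,0,0],[0,0.3,0,-15.5,0,0,0],[0,0.3,0,-15.5,0,0,0],[0,0.3,0,-15.5,0,0,0]]'; python3 st.py
python3 -m crank '[[255,0,0,0,0,0,0],[255,0,0,0,0,0,0],[255,0,0,0,0,0,0],[255,0,0,0,0,0,0],[255,0,0,0,0,0,0],[255,0,0,0,0,0,0],[255,0,0,0,0,0,0],[255,0,0,0,0,0,0],[255,0,0,0,0,0,0],[255,0,0,0,0,0,0],[255,0,0,0,0,0,0],[255,0,0,0,0,0,0]]'; python3 st.py
python3 -c "
from h import *
cv2.imwrite('pics/w7.png',get_image('wrist'));cv2.imwrite('pics/sc7.png',cv2.resize(get_image('scene')[60:220,100:260],None,fx=3.7,fy=3.7))"
```

```text
time_s: 9.0
ee_pos: [0.4679, 0.2124, 0.0509]
tcp_rot: [0.67, -0.225, 0.225, -0.67]
contact_force: [0.3, 0.5, -0.1]
opening: 0.999
t 9.0 F_y 0.55 F_x -0.01 Fz -0.13 Mz -0.023 | y 0.39 x -0.44 mm yaw -37.1 j7 -1.58
time_s: 10.2
ee_pos: [0.4676, 0.2127, 0.051]
tcp_rot: [-0.67, 0.225, -0.225, 0.67]
contact_force: [-2.4, 1.2, 0.7]
opening: 0.316
t 10.2 F_y -0.40 F_x -2.70 Fz 0.69 Mz -0.058 | y 0.51 x -0.88 mm yaw -37.1 j7 -1.58
```

View pics/w7.png

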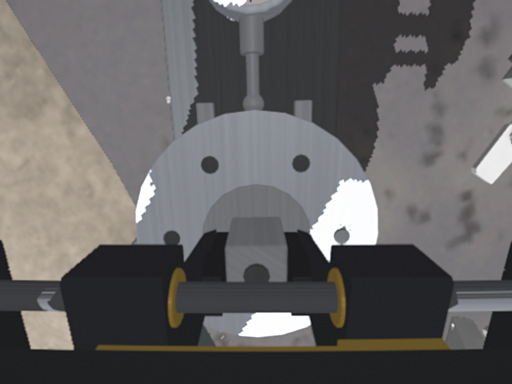

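View pics/sc7.png

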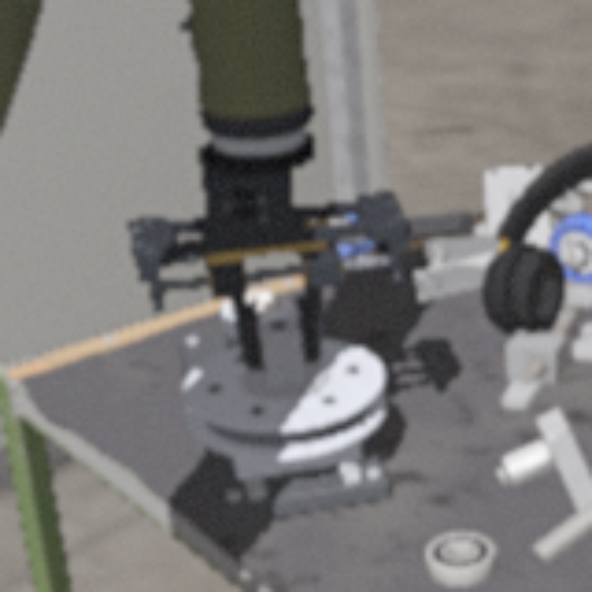

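The boss is now gripped, with a 27.8 mm opening. Pushing towards the plunger.

```bash

python3 -m crank '[[255,0.8,1.9,0,0,0,0],[255,1.9,3.5,0,0,0,0],[255,3.1,5.2,0,0,0,0],[255,4.3,6.8,0,0,0,0],[255,4.3,6.8,0,0,0,0],[255,4.3,6.8,0,0,0,0]]'; python3 st.py
python3 -c "
from h import *
cv2.imwrite('pics/w8.png',get_image('wrist'))"
```

```text
time_s: 10.9
ee_pos: [0.4727, 0.2198, 0.051]
tcp_rot: [-0.67, 0.225, -0.225, 0.671]
contact_force: [-2.6, 1.6, 1.2]
opening: 0.313
t 10.9 F_y -0.25 F_x -3.01 Fz 1.17 Mz -0.028 | y 9.26 x -0.87 mm yaw -37.1 j7 -1.58
```

View pics/w8.png

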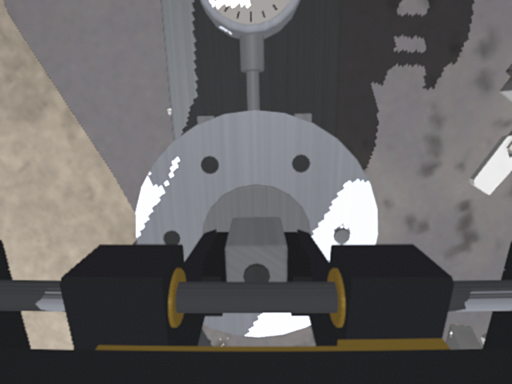

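```bash

python3 -m crank '[[255,-0.1,1.5,0,0,0,0],[255,0.5,2.1,0,0,0,0],[255,0.5,2.1,0,0,0,0],[255,0.5,2.1,0,0,0,0]]'>/dev/null; python3 st.py
python3 -m crank '[[255,0.6,0.8,0,0,0,0],[255,0.6,0.8,0,0,0,0],[255,0.6,0.8,0,0,0,0]]'>/dev/null; python3 st.py
python3 -m crank '[[255,0.6,0.8,0,0,0,0],[255,0.6,0.8,0,0,0,0],[255,0.6,0.8,0,0,0,0]]'>/dev/null; python3 st.py
```

```text
t 11.3 F_y -2.46 F_x 0.54 Fz 0.86 Mz 0.024 | y 10.14 x -0.87 mm yaw -37.2 j7 -1.58
t 11.7 F_y -4.09 F_x 3.31 Fz 2.76 Mz 0.058 | y 10.71 x -0.90 mm yaw -37.2 j7 -1.58
t 11.9 F_y -4.76 F_x 2.56 Fz 3.22 Mz 0.021 | y 11.22 x -0.88 mm yaw -37.2 j7 -1.58
```

```bash
python3 st.py; python3 -c "
from h import *
s=monitor.get_state();np.save('s9.npy',s,allow_pickle=True)
im=get_image('wrist');cv2.imwrite('pics/w9.png',cv2.resize(im[0:150,170:340],None,fx=4,fy=4))
im=get_image('top');cv2.imwrite('pics/t9.png',cv2.resize(im[150:230,105:205],None,fx=7,fy=7,interpolation=cv2.INTER_CUBIC))"; python3 st.py
```

```text
t 11.9 F_y -4.76 F_x 2.56 Fz 3.22 Mz 0.021 | y 11.22 x -0.88 mm yaw -37.2 j7 -1.58
t 12.1 F_y -4.44 F_x 2.56 Fz 3.69 Mz 0.033 | y 11.23 x -0.89 mm yaw -37.2 j7 -1.58
```

View pics/w9.png

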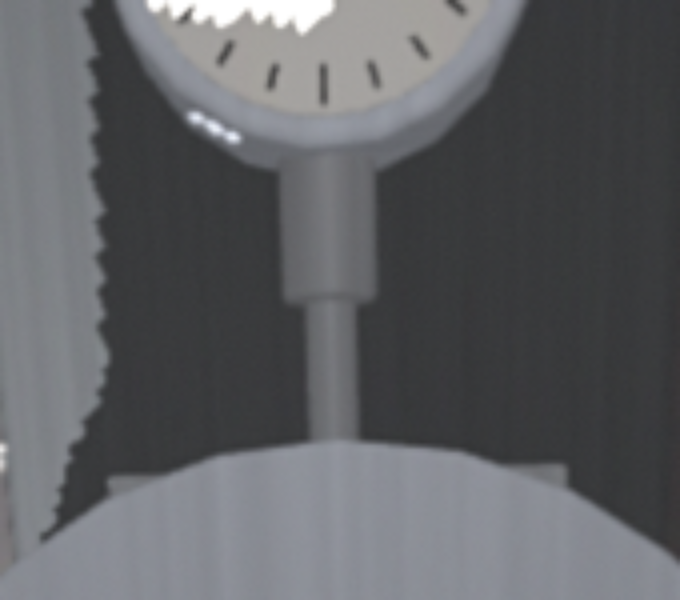

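View pics/t9.png

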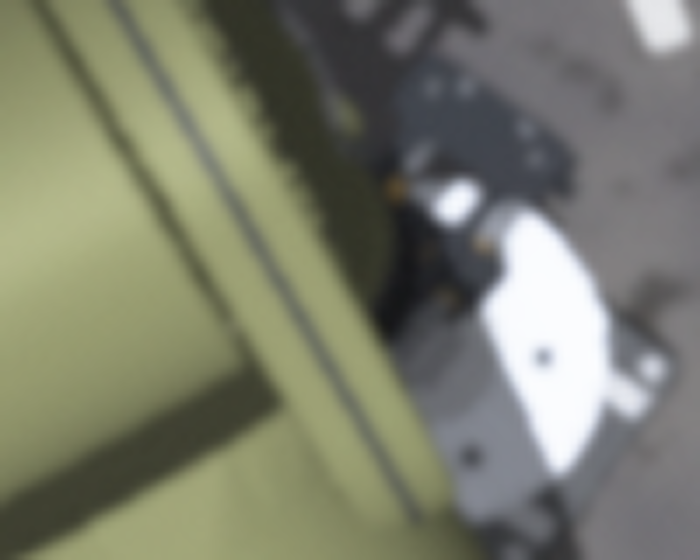

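```bash

python3 -m crank '[[255,0.9,0.6,0,0,0,0],[255,0.9,0.6,0,0,0,0],[255,0.9,0.6,0,0,0,0],[255,0.9,0.6,0,0,0,0],[255,0.9,0.6,0,0,0,0]]'>/dev/null; python3 st.py
```

```text
t 12.6 F_y -5.43 F_x 2.41 Fz 5.02 Mz 0.015 | y 11.63 x -0.92 mm yaw -37.2 j7 -1.58
```

```bash

python3 -m crank '[[255,-0.2,0.1,0.5,0,0,4],[255,-0.2,0.1,0.5,0,0,8],[255,-0.2,0.1,0.5,0,0,12],[255,-0.2,0.1,0.5,0,0,12],[255,-0.2,0.1,0.5,0,0,12]]'>/dev/null; python3 st.py
python3 -m crank '[[255,0,0,0,0,0,4],[255,0,0,0,0,0,6],[255,0,0,0,0,0,6]]'>/dev/null; python3 st.py
python3 -m crank '[[255,0,0,0,0,0,4],[255,0,0,0,0,0,6],[255,0,0,0,0,0,6]]'>/dev/null; python3 st.py
```

```text
t 13.1 F_y -5.66 F_x 2.22 Fz -0.44 Mz 0.205 | y 11.63 x -1.00 mm yaw -25.1 j7 -1.45
t 13.3 F_y -5.59 F_x 2.44 Fz -0.59 Mz 0.122 | y 11.63 x -1.05 mm yaw -19.1 j7 -1.38
t 13.7 F_y -4.54 F_x 2.16 Fz -0.17 Mz 0.160 | y 11.62 x -1.07 mm yaw -13.1 j7 -1.31
```

```bash

python3 -m crank '[[255,0,0,0,0,0,4],[255,0,0,0,0,0,6],[255,0,0,0,0,0,6]]'>/dev/null; python3 st.py
python3 -m crank '[[255,0,0,0,0,0,4],[255,0,0,0,0,0,6],[255,0,0,0,0,0,6]]'>/dev/null; python3 st.py
```

```text
t 13.9 F_y -5.34 F_x 2.24 Fz -0.25 Mz 0.090 | y 11.65 x -1.13 mm yaw -7.1 j7 -1.24
t 14.2 F_y -3.74 F_x 1.29 Fz 1.05 Mz 0.142 | y 11.62 x -1.10 mm yaw -1.1 j7 -1.17
```

```bash

python3 -m crank '[[255,0,0,0,0,0,4],[255,0,0,0,0,0,6],[255,0,0,0,0,0,6]]'>/dev/null; python3 st.py
python3 -m crank '[[255,0,0,0,0,0,4],[255,0,0,0,0,0,4],[255,0,0,0,0,0,4]]'>/dev/null; python3 st.py
```

```text
t 14.6 F_y -6.13 F_x 1.20 Fz 0.46 Mz 0.172 | y 11.61 x -1.18 mm yaw 4.9 j7 -1.10
t 14.8 F_y -4.91 F_x 1.40 Fz 0.49 Mz 0.195 | y 11.57 x -1.23 mm yaw 8.9 j7 -1.05
```

```bash

python3 -m crank '[[255,0,0,0,0,0,4],[255,0,0,0,0,0,6],[255,0,0,0,0,0,6]]'>/dev/null; python3 st.py
python3 -m crank '[[255,0,0,0,0,0,4],[255,0,0,0,0,0,4],[255,0,0,0,0,0,4]]'>/dev/null; python3 st.py
```

```text
t 15.2 F_y -5.71 F_x 1.22 Fz 0.61 Mz -0.017 | y 11.59 x -1.25 mm yaw 14.8 j7 -0.98
t 15.4 F_y -6.93 F_x 1.00 Fz 2.49 Mz 0.196 | y 10.95 x -1.38 mm yaw 18.9 j7 -0.93
```

The bump has begun: the tool was pushed back 0.6 mm and the force rose. I'll back off while turning.

```bash

python3 -m crank '[[255,-0.6,-0.8,0,0,0,0],[255,-0.6,-0.8,0,0,0,0]]'>/dev/null; python3 st.py
python3 -m crank '[[255,-0.3,-0.4,0,0,0,3],[255,-0.3,-0.4,0,0,0,3]]'>/dev/null; python3 st.py
```

```text
t 15.7 F_y -5.50 F_x 0.80 Fz 0.96 Mz 0.215 | y 10.48 x -1.35 mm yaw 18.9 j7 -0.93
t 15.8 F_y -5.57 F_x 2.15 Fz 0.89 Mz 0.206 | y 9.87 x -1.38 mm yaw 21.9 j7 -0.89
```

```bash

python3 -m crank '[[255,-0.6,-0.8,0,0,0,0],[255,-0.6,-0.8,0,0,0,3],[255,-0.6,-0.8,0,0,0,3]]'>/dev/null; python3 st.py
python3 -m crank '[[255,-0.3,-0.4,0,0,0,0],[255,-0.6,-0.8,0,0,0,3],[255,-0.6,-0.8,0,0,0,3]]'>/dev/null; python3 st.py
```

```text
t 16.1 F_y -4.90 F_x 1.75 Fz 0.45 Mz 0.251 | y 9.16 x -1.42 mm yaw 24.9 j7 -0.85
t 16.4 F_y -4.64 F_x 1.22 Fz -0.75 Mz 0.140 | y 8.41 x -1.41 mm yaw 27.9 j7 -0.81
```

```bash

python3 -m crank '[[255,-0.3,-0.4,0,0,0,4],[255,-0.3,-0.4,0,0,0,4],[255,-0.3,-0.4,0,0,0,4]]'>/dev/null; python3 st.py
python3 -m crank '[[255,-0.3,-0.4,0,0,0,4],[255,-0.3,-0.4,0,0,0,4],[255,-0.3,-0.4,0,0,0,4]]'>/dev/null; python3 st.py
python3 -m crank '[[255,0,0,0,0,0,4],[255,0,0,0,0,0,4],[255,0,0,0,0,0,4]]'>/dev/null; python3 st.py
```

```text
t 16.8 F_y -5.22 F_x 1.88 Fz -1.73 Mz 0.230 | y 7.86 x -1.41 mm yaw 31.8 j7 -0.76
t 17.1 F_y -4.82 F_x 1.96 Fz -1.53 Mz 0.238 | y 7.42 x -1.44 mm yaw 35.8 j7 -0.71
t 17.4 F_y -5.92 F_x 1.92 Fz -0.98 Mz 0.282 | y 7.31 x -1.43 mm yaw 39.8 j7 -0.66
```

```bash

for i in 1 2; do python3 -m crank '[[255,0,0,0,0,0,2],[255,0,0,0,0,0,2],[255,0,0,0,0,0,2]]'>/dev/null; python3 st.py; done
python3 -m crank '[[255,0,0,0,0,0,4],[255,0,0,0,0,0,4],[255,0,0,0,0,0,4]]'>/dev/null; python3 st.py
python3 -m crank '[[255,0,0,0,0,0,4],[255,0,0,0,0,0,4],[255,0,0,0,0,0,4]]'>/dev/null; python3 st.py
python3 -m crank '[[255,0,0,0,0,0,4],[255,0,0,0,0,0,4],[255,0,0,0,0,0,4]]'>/dev/null; python3 st.py
```

```text
t 17.6 F_y -5.59 F_x 1.50 Fz -0.54 Mz 0.138 | y 7.27 x -1.44 mm yaw 41.8 j7 -0.63
t 17.9 F_y -5.90 F_x 1.18 Fz -1.80 Mz 0.162 | y 7.22 x -1.44 mm yaw 43.8 j7 -0.60
t 18.2 F_y -6.30 F_x 1.71 Fz -0.56 Mz 0.325 | y 7.14 x -1.47 mm yaw 47.9 j7 -0.55
t 18.6 F_y -5.97 F_x 2.01 Fz 0.30 Mz 0.405 | y 7.15 x -1.46 mm yaw 51.9 j7 -0.49
t 18.9 F_y -4.85 F_x 1.50 Fz -0.92 Mz 0.242 | y 7.24 x -1.45 mm yaw 55.8 j7 -0.43
```

```bash

for i in 1 2 3 4; do python3 -m crank '[[255,0,0,0,0,0,4],[255,0,0,0,0,0,4],[255,0,0,0,0,0,4]]'>/dev/null; python3 st.py; done
```

```text
t 19.1 F_y -4.56 F_x 1.22 Fz -1.69 Mz 0.260 | y 7.66 x -1.46 mm yaw 59.8 j7 -0.38
t 19.4 F_y -3.89 F_x 1.23 Fz -5.03 Mz 0.214 | y 8.14 x -1.47 mm yaw 63.8 j7 -0.32
t 19.8 F_y -1.94 F_x 2.24 Fz -9.80 Mz 0.167 | y 8.73 x -1.49 mm yaw 67.7 j7 -0.26
t 20.1 F_y -0.73 F_x 2.44 Fz -13.00 Mz 0.053 | y 9.08 x -1.45 mm yaw 71.7 j7 -0.21
```

Taking both flanks with friction into account, the peak sits at tool yaw of about 43–46°. I'll turn back to about 45°, easing off.

```bash

python3 -m crank '[[255,0,0,-0.5,0,0,-4],[255,0,0,-1,0,0,-8],[255,0,0,-1,0,0,-8]]'>/dev/null; python3 st.py
python3 -m crank '[[255,-0.3,-0.4,0,0,0,-4],[255,-0.6,-0.8,0,0,0,-8],[255,-0.6,-0.8,0,0,0,-8]]'>/dev/null; python3 st.py
python3 -m crank '[[255,0,0,0,0,0,-4],[255,0,0,0,0,0,-8],[255,0,0,0,0,0,-11],[255,0,0,0,0,0,-11],[255,0,0,0,0,0,-11]]'>/dev/null; python3 st.py
```

```text
t 20.4 F_y -3.89 F_x 2.98 Fz -3.37 Mz -0.176 | y 8.90 x -1.41 mm yaw 63.7 j7 -0.32
t 20.6 F_y -5.13 F_x 2.43 Fz -1.41 Mz -0.192 | y 7.66 x -1.41 mm yaw 55.8 j7 -0.44
t 21.1 F_y -5.25 F_x 1.18 Fz -0.17 Mz -0.246 | y 7.31 x -1.43 mm yaw 44.9 j7 -0.59
```

```bash

for i in 1 2 3; do python3 -m crank '[[255,-0.3,-0.4,0,0,0,0],[255,-0.3,-0.4,0,0,0,0],[255,-0.3,-0.4,0,0,0,0]]'>/dev/null; python3 st.py; done
```

```text
t 21.4 F_y -4.66 F_x 2.48 Fz 0.75 Mz -0.263 | y 7.13 x -1.41 mm yaw 44.9 j7 -0.59
t 21.8 F_y -6.08 F_x 3.18 Fz 2.75 Mz -0.221 | y 6.91 x -1.44 mm yaw 44.9 j7 -0.59
t 22.1 F_y -5.09 F_x 2.93 Fz 5.37 Mz -0.224 | y 6.80 x -1.44 mm yaw 44.9 j7 -0.59
```

```bash

for i in 1 2 3; do python3 -m crank '[[255,-0.3,-0.4,0,0,0,0],[255,-0.3,-0.4,0,0,0,0],[255,-0.3,-0.4,0,0,0,0]]'>/dev/null; python3 st.py; done; python3 -c "
from h import *
print(monitor.get_state()['ee_pos'],monitor.get_state()['opening'])
cv2.imwrite('pics/sc10.png',cv2.resize(get_image('scene')[60:220,100:260],None,fx=3.7,fy=3.7));cv2.imwrite('pics/w10.png',get_image('wrist'))"
```

```text
t 22.4 F_y -3.80 F_x 3.51 Fz 5.32 Mz -0.273 | y 6.68 x -1.44 mm yaw 44.9 j7 -0.60
t 22.6 F_y -2.66 F_x 3.69 Fz 6.73 Mz -0.237 | y 6.45 x -1.46 mm yaw 44.9 j7 -0.60
t 22.9 F_y -1.48 F_x 3.68 Fz 5.72 Mz -0.137 | y 6.19 x -1.45 mm yaw 44.9 j7 -0.60
[0.4704319  0.21767278 0.05102025] 0.31470980342517385
```

View pics/sc10.png

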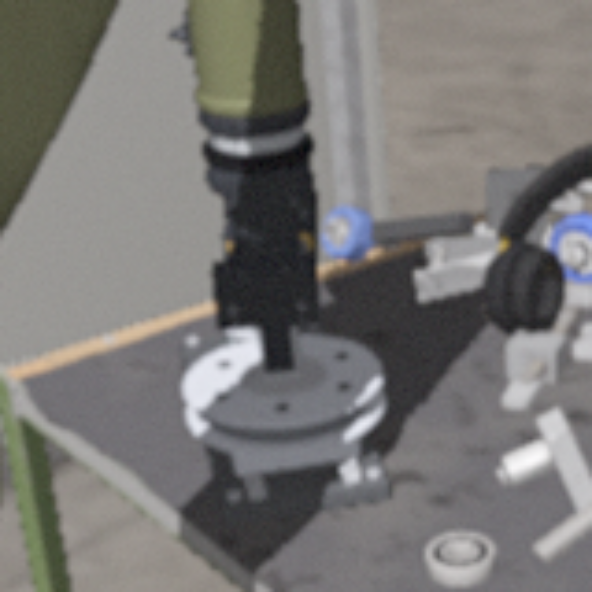

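View pics/w10.png

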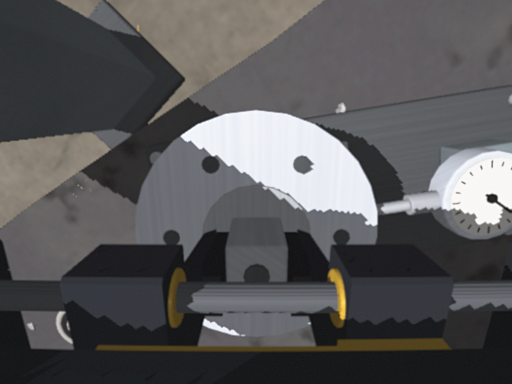

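The dial is now in view at (491,198), so the needle gives the plunger deflection directly. Zooming in.

```bash
python3 st.py; python3 - <<'E'
from h import *
s=monitor.get_state();np.save('s10.npy',s,allow_pickle=True)
im=get_image('wrist');cv2.imwrite('pics/w11f.png',im);cv2.imwrite('pics/w11.png',cv2.resize(im[140:250,422:512],None,fx=5,fy=5,interpolation=cv2.INTER_CUBIC))
E
```

```text
t 23.1 F_y -1.82 F_x 2.79 Fz 5.33 Mz -0.178 | y 6.20 x -1.46 mm yaw 44.9 j7 -0.60
```

View pics/w11.png

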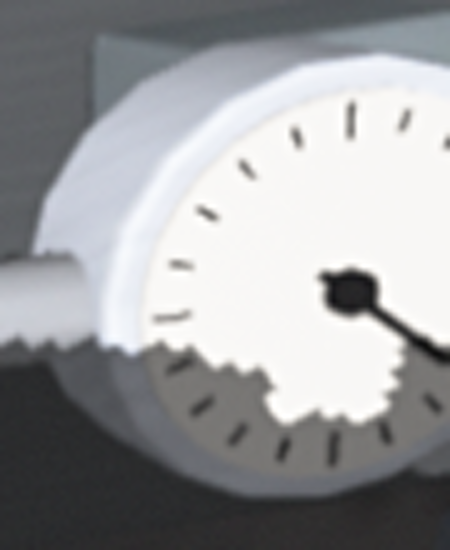

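```bash
cat > nd.py <<'E'
from h import *
import sys
a=list(map(float,sys.argv[2:6]))
s=np.load(sys.argv[1],allow_pickle=True).item();cm=cam('wrist',s)
P=ray(cm,np.array(a).reshape(2,2)/5+[422,140],.072);d=P[1]-P[0]
t=np.degrees(np.arctan2(d[1],d[0]));x=((54.3-t)+180)%360-180
print(t,'defl mm',np.radians(x)/.6,'N',np.radians(x)/.2)
E
python3 nd.py s10.npy 350 292 445 357; python3 nd.py s10.npy 322 278 445 357
python3 - <<'E'
from h import *
s=np.load('s1.npy',allow_pickle=True).item();cm=cam('wrist',s)
P=ray(cm,np.array([[657,225],[718,195]])/[3.7,3]+[230,30],.072);d=P[1]-P[0];print(np.degrees(np.arctan2(d[1],d[0])))
E
```

```text
14.232419279462386 defl mm 1.1655186781366391 N 3.496556034409917
15.561869606093925 defl mm 1.1268465357342488 N 3.380539607202746
56.63659164036205
```

The needle says about 3.4 N. The wrist force of 1.7 N plus 1.5 N friction agrees. I'll ease off to about 1.5 N.

```bash

for i in 1 2; do python3 -m crank '[[255,-0.3,-0.4,-0.2,0,0,0],[255,-0.3,-0.4,-0.2,0,0,0],[255,-0.3,-0.4,-0.2,0,0,0]]'>/dev/null; python3 st.py;done; python3 - <<'E'
from h import *
s=monitor.get_state();np.save('s12.npy',s,allow_pickle=True)
im=get_image('wrist');cv2.imwrite('pics/w12.png',cv2.resize(im[140:250,422:512],None,fx=5,fy=5,interpolation=cv2.INTER_CUBIC))
E
```

```text
t 23.4 F_y -1.79 F_x 2.80 Fz 6.12 Mz -0.161 | y 6.10 x -1.41 mm yaw 44.9 j7 -0.60
t 23.7 F_y -0.88 F_x 3.58 Fz 7.88 Mz -0.133 | y 5.94 x -1.42 mm yaw 44.9 j7 -0.60
```

View pics/w12.png

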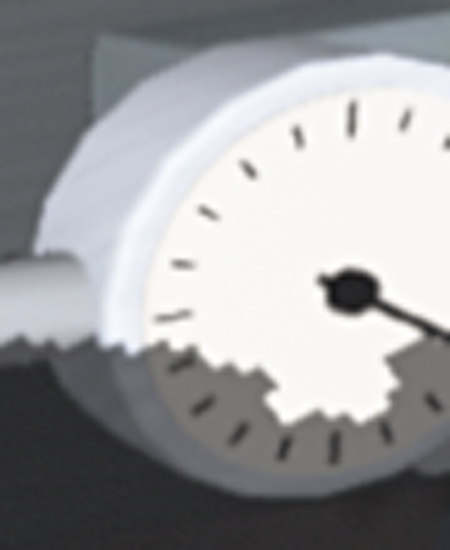

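```bash
python3 nd.py s12.npy 352 292 448 340
for i in 1 2; do python3 -m crank '[[255,-0.4,-0.3,0.4,0,0,0],[255,-0.4,-0.3,0.4,0,0,0],[255,-0.4,-0.3,0.4,0,0,0]]'>/dev/null; python3 st.py;done; python3 - <<'E'
from h import *
s=monitor.get_state();np.save('s13.npy',s,allow_pickle=True)
im=get_image('wrist');cv2.imwrite('pics/w13.png',cv2.resize(im[140:250,422:512],None,fx=5,fy=5,interpolation=cv2.INTER_CUBIC))
E
```

```text
20.713140978979645 defl mm 0.9770021255332744 N 2.931006376599823
t 24.1 F_y 0.57 F_x 4.14 Fz 4.79 Mz -0.101 | y 5.13 x -1.47 mm yaw 44.9 j7 -0.60
t 24.4 F_y 0.11 F_x 5.05 Fz 2.16 Mz -0.013 | y 4.22 x -1.46 mm yaw 44.9 j7 -0.60
```

View pics/w13.png

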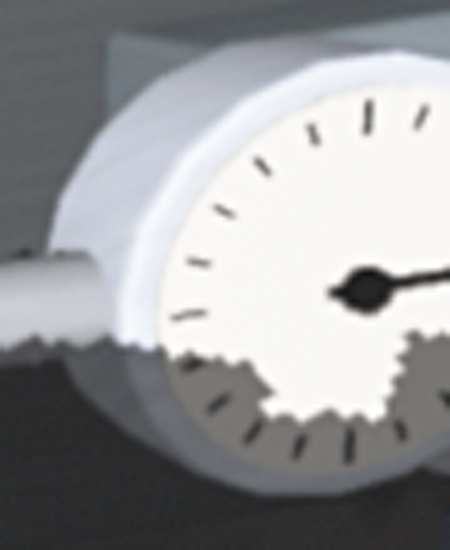

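Contact was lost: the needle is back at zero, with y overshot to 4.2 and contact at about 5.0. I'll ease forward again, aiming for y of about 5.4.

```bash
python3 nd.py s13.npy 368 290 448 272
python3 -m crank '[[255,0.2,0.7,0,0,0,0],[255,0.2,0.7,0,0,0,0],[255,0.2,0.7,0,0,0,0]]'>/dev/null; python3 st.py
python3 -m crank '[[255,0,0.4,0,0,0,0],[255,0,0.4,0,0,0,0],[255,0,0.4,0,0,0,0]]'>/dev/null; python3 st.py
```

```text
58.109237643850506 defl mm -0.11080623146017084 N -0.33241869438051247
t 24.7 F_y -1.06 F_x 4.87 Fz 3.44 Mz -0.080 | y 4.20 x -1.42 mm yaw 44.9 j7 -0.60
t 25.0 F_y 0.16 F_x 5.82 Fz 3.44 Mz -0.048 | y 4.15 x -1.45 mm yaw 44.9 j7 -0.60
```

```bash

python3 -m crank '[[255,0.6,0,0,0,0,0],[255,0.6,0,0,0,0,0],[255,0.6,0,0,0,0,0]]'>/dev/null; python3 st.py
python3 -m crank '[[255,0.5,0.2,0,0,0,0],[255,0.5,0.2,0,0,0,0],[255,0.5,0.2,0,0,0,0]]'>/dev/null; python3 st.py
```

```text
t 25.3 F_y -1.31 F_x 5.39 Fz 4.25 Mz -0.050 | y 4.44 x -1.49 mm yaw 44.9 j7 -0.60
t 25.6 F_y -1.43 F_x 4.88 Fz 4.85 Mz -0.117 | y 4.75 x -1.48 mm yaw 44.9 j7 -0.60
```

```bash

for i in 1 2; do python3 -m crank '[[255,0.4,0.2,0,0,0,0],[255,0.4,0.2,0,0,0,0],[255,0.4,0.2,0,0,0,0]]'>/dev/null; python3 st.py; done
python3 - <<'E'
from h import *
s=monitor.get_state();np.save('s14.npy',s,allow_pickle=True)
im=get_image('wrist');cv2.imwrite('pics/w14.png',cv2.resize(im[140:250,422:512],None,fx=5,fy=5,interpolation=cv2.INTER_CUBIC))
E
```

```text
t 25.9 F_y -2.49 F_x 3.96 Fz 5.64 Mz -0.079 | y 5.01 x -1.46 mm yaw 44.9 j7 -0.59
t 26.2 F_y -2.30 F_x 3.88 Fz 7.05 Mz -0.064 | y 5.20 x -1.51 mm yaw 44.9 j7 -0.59
```

View pics/w14.png

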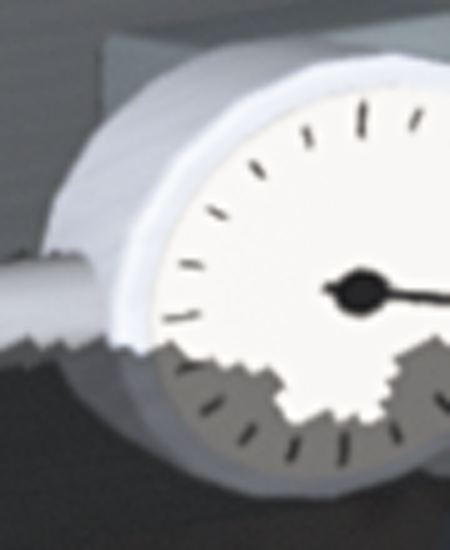

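```bash
python3 nd.py s14.npy 362 291 448 298;python3 nd.py s14.npy 325 288 448 298
python3 -m crank '[[255,0.3,0.3,0.4,0,0,0],[255,0.3,0.3,0.4,0,0,0],[255,0.3,0.3,0.4,0,0,0]]'>/dev/null; python3 st.py
python3 - <<'E'
from h import *
s=monitor.get_state();np.save('s15.npy',s,allow_pickle=True)
im=get_image('wrist');cv2.imwrite('pics/w15.png',cv2.resize(im[140:250,422:512],None,fx=5,fy=5,interpolation=cv2.INTER_CUBIC))
E
```

```text
40.34137048213218 defl mm 0.40604007358810357 N 1.2181202207643105
40.343615863166704 defl mm 0.405974758101413 N 1.2179242743042389
t 26.6 F_y -2.99 F_x 3.98 Fz 0.89 Mz -0.100 | y 5.30 x -1.51 mm yaw 44.9 j7 -0.59
```

View pics/w15.png

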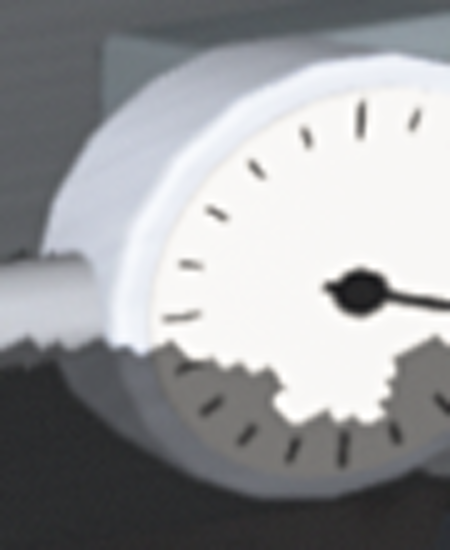

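About 1.7 N. Releasing gently.

```bash

python3 -m crank '[[165,0,0,0,0,0,0],[165,0,0,0,0,0,0],[165,0,0,0,0,0,0],[150,0,0,0,0,0,0],[150,0,0,0,0,0,0],[150,0,0,0,0,0,0]]'; python3 st.py
python3 - <<'E'
from h import *
s=monitor.get_state();np.save('s16.npy',s,allow_pickle=True)
im=get_image('wrist');cv2.imwrite('pics/w16f.png',im);cv2.imwrite('pics/w16.png',cv2.resize(im[140:250,422:512],None,fx=5,fy=5,interpolation=cv2.INTER_CUBIC))
E
```

```text
time_s: 27.2
ee_pos: [0.4707, 0.2178, 0.0514]
tcp_rot: [-0.653, -0.27, 0.27, 0.654]
contact_force: [0.1, 0.4, 0.5]
opening: 0.409
t 27.2 F_y 0.36 F_x -0.16 Fz 0.51 Mz -0.029 | y 6.41 x -1.33 mm yaw 44.9 j7 -0.59
```

View pics/w16.png

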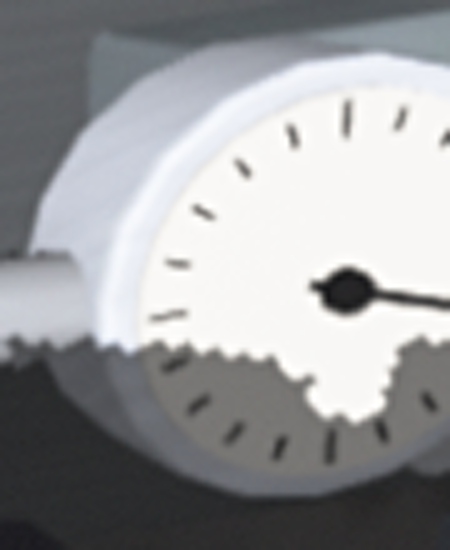

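View pics/w16f.png

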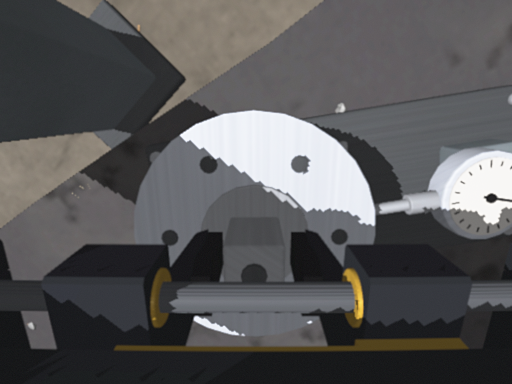

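The needle holds at about 0.5 mm after release. Opening fully and lifting clear.

```bash

python3 -m crank '[[110,-0.4,-0.6,0,0,0,0],[60,-0.4,-0.6,0,0,0,0],[60,-0.4,-0.6,0,0,0,0],[60,-0.4,-0.6,0,0,0,0],[60,-0.4,-0.6,15,0,0,0],[60,-0.4,-0.6,40,0,0,0],[60,-0.4,-0.6,70,0,0,0],[60,-0.4,-0.6,90,0,0,0],[60,-0.4,-0.6,90,0,0,0],[60,-0.4,-0.6,90,0,0,0],[60,-0.4,-0.6,90,0,0,0]]'; python3 st.py
python3 - <<'E'
from h import *
s=monitor.get_state();np.save('s17.npy',s,allow_pickle=True)
im=get_image('wrist');cv2.imwrite('pics/w17f.png',im);cv2.imwrite('pics/sc17.png',get_image('scene'))
cm=cam('wrist',s);print(proj(cm,[[.5545,.332,.072],[.47,.215,.117]]))
E
```

```text
time_s: 28.35
ee_pos: [0.4696, 0.2161, 0.1403]
tcp_rot: [0.654, 0.269, -0.271, -0.653]
contact_force: [0.1, -0.9, 0.8]
opening: 0.768
t 28.4 F_y -0.69 F_x 0.60 Fz 0.84 Mz 0.041 | y 4.42 x -1.21 mm yaw 44.9 j7 -0.44
[[416.91036619 169.14292167]
 [254.7132351  210.45856168]]
```

View pics/w17f.png

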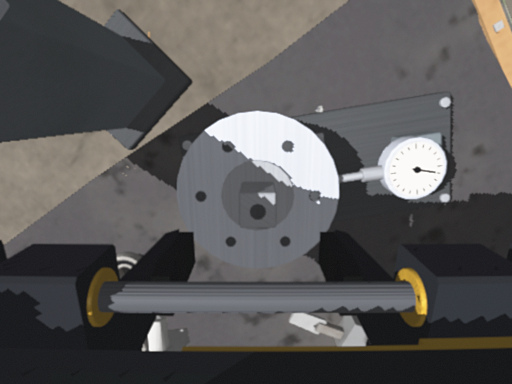

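View pics/sc17.png

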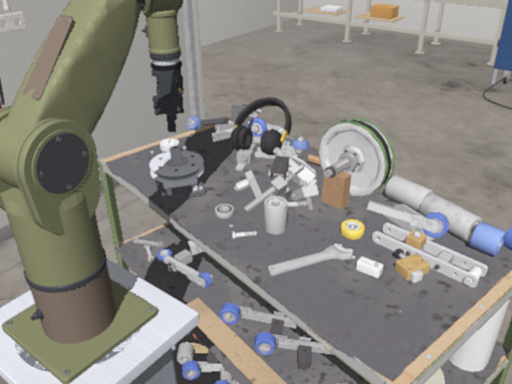

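```bash
python3 - <<'E'
from h import *
s=np.load('s17.npy',allow_pickle=True).item();cm=cam('wrist',s)
im=cv2.imread('pics/w17f.png');cv2.imwrite('pics/w17z.png',cv2.resize(im[130:205,380:455],None,fx=8,fy=8,interpolation=cv2.INTER_CUBIC))
b=ray(cm,[258,211.5],.117)[0];print('boss',b)
g=cv2.cvtColor(im,cv2.COLOR_BGR2GRAY)[150:190,395:440];m=(g<110).astype('uint8')
n,l,st,c=cv2.connectedComponentsWithStats(m);i=1+np.argmax(st[1:,4]);ys,xs=np.where(l==i);print(st[i])
k=np.argmax(xs);P=ray(cm,[[416.9,169.3],[395+xs[k],150+ys[xs==xs[k]].mean()]],.072);d=P[1]-P[0];t=np.degrees(np.arctan2(d[1],d[0]));print(t,'defl',np.radians(56.5-t)/.6)
E
```

```text
boss [0.47232021 0.216155   0.117     ]
[18 17 11  6 32]
38.66416420959093 defl 0.5188234323128059
```

View pics/w17z.png

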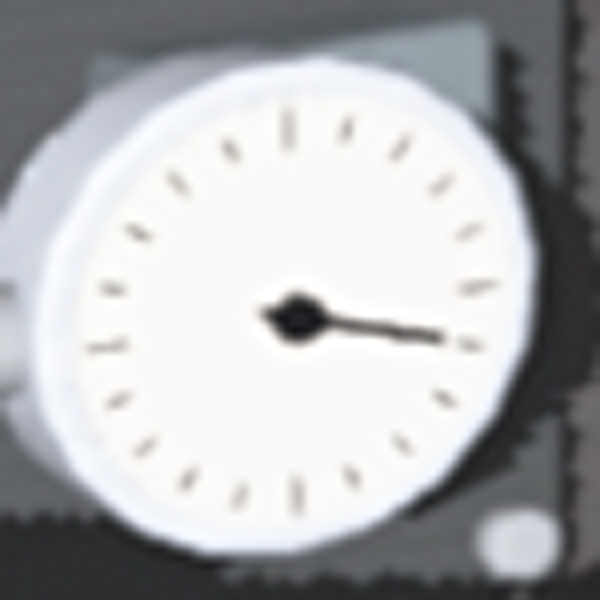

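With the gripper off, the needle still shows about 0.5 mm (1.5 N). The carriage position gives a face radius of about 65 mm at the tip, and the scene view shows no visible movement of the loose parts. Handing in.

```bash
python3 -c "
from workcell import manip
print(manip.sign_off())"
```

```text
the job is handed in; nothing more can be done
None
```

I pushed the pulley onto the plunger, found the high spot by turning the boss, and left it on the tip at about 1.5 N with the gripper clear. I handed in at about 28.5 s; no verdict was reported.

- **What I did:** I pressed the plain face on at about 4 N. I turned the boss anticlockwise, easing the carriage back over the high spot, then came back to the middle between its two flanks (43–46°, left at about 45°). My highest plunger estimate was about 8.4 N. That comes from the wrist force plus 1.5 N of friction, since the needle was out of sight then.
- **Last checks:**
  - The needle shows about 0.5 mm (1.5 N) after release.
  - The carriage position gives a face radius of about 65 mm at the tip.
  - The loose parts look unmoved by eye in the scene view; I did not measure them.
- **What went wrong on the way:**
  - **First grasp:** it closed above the boss, because the fingertips sat about 38 mm higher than the stated TCP. I saw this in the pictures and went lower.
  - **Backing off before release:** I briefly lost contact with the plunger, then re-pressed it using the needle.
  - **Vertical force:** the wrist force reached about 13 N, with no clear cause.

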